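# Refit the bayonet beacon in the cheese ripening room

### The job

The amber warning beacon of the ripening room has to go back on its base. First turn the red isolator handle a quarter turn counter-clockwise (seen from above) to off, pointing at the green dots; then stand the beacon in the black socket with its two pins in the slots, push it down against the spring until the pins are below the lip, and twist it clockwise a quarter turn to the stop. Finish while still holding the beacon there, pushed in and turned to the stop, because a spring turns it back if you let go; leave the isolator off and do not disturb the cheese, the pail or the brush.

Things in the scene. Friction and masses are not known exactly. Their poses are not given: they have to be found in the camera images.
- beacon_center (a point): Loose amber beacon, upright, 84 mm tall, 70 to 180 g. Point: centre of its square amber lens (40 x 40 mm, 54 high), 57 mm above the foot's underside. Grip two opposite flat sides of the lens (square to its own x or y). Below the lens a round black flange, 62 mm across, 6 thick, its underside 33 mm below this point. z is up; a half turn about z makes no difference.
- beacon_pin (a point): Centre of the beacon's bayonet pin, on its axis, 49 mm below beacon_center and 8 mm above the foot. Steel pin 7 mm thick along the beacon's x, its ends 26 mm either side of the axis; white marks on the flange lie over the ends. The black stem it crosses is 33 mm across, 24 mm long below the flange, tapering to 24 mm across at the foot.
- socket (a point): Centre of the bayonet socket mouth, on the top face of a black ring 68 mm across, 66 mm above the table. z up; two pin slots point along +x and -x, 12 mm wide, reaching 29 mm from the axis. Bore 37 mm. The white slotted lip inside it is 9 mm thick; below it the pin turns clockwise seen from above (negative about z) a quarter turn to a stop, ending along y; the other way is blocked.
- lamp_base: Fixed grey enclosure under the socket, 120 x 120 mm, 40 mm high, origin at the centre of its underside, straight below the socket; x along the slots, red marks beside them. With the flange flat on the ring beacon_center is 33 mm above point socket; with the pin up against the underside of the lip, 36.5 mm.
- plunger (a joint): How far the brass spring plunger in the socket's floor is pushed down, m. 0 = up: the foot meets it when beacon_center is 44 mm above point socket. 0.0075 with the pin against the underside of the lip, 0.011 with the flange flat on the ring. It pushes up with 2 N at 0, 6 N at 0.0075, 7.5 N at 0.011.
- return_paddle (a joint): Hidden return spring in the socket, rad: 0 at rest, about 1.45 with the beacon at its stop. The pin pushes its paddles round as it turns clockwise. It resists with 0.07 N m at first and 0.28 N m at the stop (friction comes on top), and can turn the beacon back when let go.
- isolator_grip (a point): Centre of the grip of the red isolator handle, on its upright turning axis, 100 mm above the table. Grip: upright bar 60 mm long (this point's x), 12 mm thick (its y), 36 mm high (18 above and below this point), white line along its top. Under it a red hub 44 mm across, 8 high, on a fixed grey enclosure 100 x 100 mm, 72 mm high, with a yellow plate on top.
- isolator (a joint): Turn of the isolator handle, rad: 0 = on (bar points at the red dots on the yellow plate), 1.571 = off (at the green dots). Grows counter-clockwise seen from above; a stop at each end. A spring detent pulls it to the nearer end and is passed half-way; about 0.1 N m turns it.
- cheese: Bystander: pale yellow cheese wheel, 110 mm across, 50 mm high, origin at the centre of its underside. Leave alone.
- pail: Bystander: open white plastic pail, 110 mm across the rim, 90 mm high, origin at the centre of its underside. Leave alone.
- brush: Bystander: brush lying flat along its x axis, roughly 200 mm long, origin under its middle. Leave alone.
Things that resemble listed ones, but are neither listed nor needed, are in the scene too. What is shaped like the part that bears isolator_grip but purple is not meant.

How it is judged (in metres and radians):
On the way, in this order (a step that is already met when the one before it is completed fails the run):
1. the isolator handle is turned to off (value of joint isolator above 1.35 rad), for 0.1 s.
2. with the isolator off, the beacon is in the socket, its pins in the slots and pushed down below the lip (value of joint isolator above 1.35 rad and horizontal distance between beacon_center and socket below 0.005 m and z of beacon_center in the frame of socket below 0.0388 m and angle between the x axis of beacon_center and the x axis of socket, either way round below 0.6 rad), for 0.05 s.
3. the beacon is twisted clockwise to the stop (value of joint isolator above 1.35 rad and horizontal distance between beacon_center and socket below 0.005 m and z of beacon_center in the frame of socket below 0.0388 m and angle between the x axis of beacon_center and the y axis of socket, either way round below 0.26 rad), for 0.2 s.
At the end, for the whole second after the job is handed in: Isolator off (over 1.35 rad). Beacon held by the fingers (over 2 N), at rest, upright within 0.1 rad, within 5 mm of the socket's axis, its centre less than 38.8 mm above the mouth, plunger down over 5 mm, turned to within 0.26 rad of a full quarter turn from the slots (all of step 3 and value of joint plunger above 0.005 m and angle between beacon_center's own z axis and vertical below 0.1 rad and contact force between the fingers and beacon above 2 N and linear speed of beacon below 0.02 m/s and angular speed of beacon below 0.2 rad/s); the arm keeps its last pose, push and grip.
It fails at once if the cheese is disturbed (moved more than 30 mm) (distance of cheese from where it was at the start of the episode above 0.03 m).
It fails at once if the pail is disturbed (moved more than 30 mm) (distance of pail from where it was at the start of the episode above 0.03 m).
It fails at once if the brush is disturbed (moved more than 30 mm) (distance of brush from where it was at the start of the episode above 0.03 m).
It also fails if it takes over 72 s, if anything falls off the work surface, if the arm or the gripper's body presses on something with over 40 N, if the wrist force passes 120 N, or if a joint passes its speed limit or range.

### The arm

A 7-joint arm with a two-finger parallel gripper is mounted at the origin on the work surface. World frame = base frame: x ahead of the robot, y to its left, z up, the work surface at z = 0. Lengths are in mm, angles in rad, forces in N, time in s.
With the tool pointing down it reaches from about 350 to 775 mm from the base axis. Payload 3.1 kg.
Tool frame: the origin (TCP) lies midway between the tips of the shut fingers; the grasp point (between the pads) lies 19 mm behind it (grasp_offset is the distance from the TCP to the grasp point, in mm); z points along the fingers, x is the direction in which the jaws open and shut, and the axes are right-handed (so a half turn about z gives the same grasp; the last joint's range is limited). The gripper opens to 85 mm and grips with 20 to 120 N. Pads are 22 mm wide; open, the fingers measure 114 mm over their backs; the gripper's body (76 mm by 85 mm) begins 54 mm behind the grasp point. The pads swing forward as they close: fully open they stand 13 mm farther back than shut.
Start: joints at [-1.315, 0.311, 0.014, 1.512, -0.004, 1.319, -0.027], TCP at [161.352, 525.816, 231.304] pointing down, gripper open.
Joint ranges: [-2.7, 2.7], [-0.3, 1.91], [-1.27, 1.3], [0.12, 2.57], [-1.44, 4.58], [0.2, 2.03], [-3.05, 3.05]. Speed limits (rad/s): [2.79, 2.79, 3.14, 3.14, 3.14, 3.14, 3.14].

### API

Orientations are given as a rotation vector (axis times angle).
In Python, from plant import move_ptp, movel, movej, open_gripper, gripper_close, pause, solve_ik, get_image, camera_params, PlanningError, finish_job, find_in, silhouettes, current_clock, current_q, current_qvel, current_effort, current_tcp_pos, current_orientation, current_ft_force, current_torque, current_finger_gap, grasp_offset gives the robot as it stands. The module is installed in compiled form; this text tells all that it offers. Calls block until the motion is done:
- move_ptp(position, orientation): joint-space move of the TCP to a pose.
- movel(position, rotation=None, max_speed=150): straight line of the TCP; rotation=None keeps the orientation; max_speed is the mean speed in mm/s.
- movej(angles): joint-space move.
- open_gripper() and gripper_close(force=None): open the fingers fully, or close them until they stop; force is the grip in N (None keeps the last).
- pause(seconds).
- solve_ik(position, orientation): joint angles nearest the present ones, or None.
- get_image(name): name is "scene" or "top" or "wrist"; returns the picture (480x640x3 uint8, red, green, blue); there is no depth.
- camera_params(name): a dict with "K" (3x3 intrinsics, pixels), "world_to_cam" (4x4, takes a point from world to camera coordinates). Camera axes: x right, y down, z forward; pixel columns grow to the right and rows downward; lengths in mm; the calibration is good to about 2 mm. A picture is of the moment at which its call begins: read the wrist's pose just before it. camera_params takes no time and is no camera call; for the wrist camera it gives the pose at the moment of the call.
A pose or a line that the arm cannot do raises PlanningError and nothing moves.
- finish_job(): hands the job in, once; it reports no verdict.
Trained networks look in the newest picture that a camera, given by its name, has taken for a name from the list of things; names that differ only in an ending like _2 or _b are one class to them, and where a whole thing is asked for, a point or a joint stands for the part that bears it (a point fixed in the world has none). Each returns a list of dicts, best first, with "p" (0 to 1); they miss things now and then, are a little off and sometimes report something else, mostly with a low value. They report only what shows in the picture. A call takes as long as a camera call. They do not tell look-alikes from the thing itself.
- find_in(camera, name): "extent" ([left, top, right, bottom] in pixels, round what is visible of it).
- silhouettes(camera, name): "mask" (480x640 bool, what is visible of it) and "extent" ([left, top, right, bottom] in pixels, round what is visible of it).
Readings, each from a call of its own:
- current_clock(): time.
- current_q(): joint angles.
- current_qvel(): joint speeds.
- current_effort(): joint torques, N m.
- current_tcp_pos(): TCP position.
- current_orientation(): TCP orientation.
- current_ft_force(): force on the tool from outside, world axes, zero at the start.
- current_torque(): the same for the moment, N m.
- current_finger_gap(): opening from 0.0 (shut) to 1.0 (fully open).
Only numpy, scipy, OpenCV 4.12 (cv2) and the standard library are available. Lean on these libraries where they do the work, as an engineer would, in place of code of your own. Each camera call takes 0.05 s, during which the arm holds its last target.

## Working session

There is one attempt and no reset: what is moved stays moved. The work goes in short steps, each a Python script; the robot and the scene stay as the last script left them, time stands still between calls to the robot, and variables do not carry over. Pictures are saved under pics/ and viewed, and the job is handed in when it is done.

```bash
mkdir -p pics; python3 - <<'E'
from plant import *
import cv2,numpy as np
print(current_clock(),current_tcp_pos(),current_orientation(),grasp_offset if not callable(grasp_offset) else grasp_offset())
for c in ["scene","top","wrist"]:
    im=get_image(c); cv2.imwrite(f"pics/{c}0.png",im[:,:,::-1])
    p=camera_params(c);print(c,p["K"].round(1).tolist(),p["world_to_cam"].round(3).tolist())
for c in ["scene","top"]:
    for n in ["beacon_center","lamp_base","isolator_grip","cheese","pail","brush"]:
        print(c,n,[(np.round(d["extent"]).tolist(),round(d["p"],2)) for d in find_in(c,n)])
print(current_clock())
E
```

```text
0.0 [161.1492802  525.10603718 230.20962682] [ 2.52510036  1.86657805 -0.00288483] 18.700000000000003
scene [[519.6, 0.0, 327.5], [0.0, 519.6, 239.2], [0.0, 0.0, 1.0]] [[-0.662, 0.75, 0.013, 370.523], [0.444, 0.406, -0.798, -173.152], [-0.604, -0.522, -0.602, 1463.982], [0.0, 0.0, 0.0, 1.0]]
top [[438.2, 0.0, 321.0], [0.0, 438.2, 239.2], [0.0, 0.0, 1.0]] [[-0.095, -0.996, 0.006, 40.61], [-0.968, 0.091, -0.234, 573.247], [0.232, -0.028, -0.972, 1066.347], [0.0, 0.0, 0.0, 1.0]]
wrist [[341.9, 0.0, 316.3], [0.0, 341.9, 235.9], [0.0, 0.0, 1.0]] [[0.293, 0.956, -0.002, -548.947], [0.909, -0.278, 0.312, -40.859], [0.298, -0.093, -0.95, 381.46], [0.0, 0.0, 0.0, 1.0]]
scene beacon_center [([318.0, 220.0, 346.0, 260.0], 0.8), ([408.0, 290.0, 437.0, 326.0], 0.37)]
scene lamp_base [([212.0, 193.0, 284.0, 241.0], 0.69)]
scene isolator_grip [([345.0, 349.0, 373.0, 392.0], 0.88), ([408.0, 293.0, 436.0, 326.0], 0.85)]
scene cheese [([245.0, 294.0, 308.0, 348.0], 0.85)]
scene pail [([256.0, 146.0, 295.0, 194.0], 0.71)]
scene brush [([476.0, 267.0, 535.0, 319.0], 0.9)]
top beacon_center [([322.0, 256.0, 345.0, 278.0], 0.79)]
top lamp_base [([390.0, 222.0, 447.0, 276.0], 0.82)]
top isolator_grip [([207.0, 158.0, 223.0, 180.0], 0.77), ([210.0, 222.0, 226.0, 250.0], 0.71)]
top cheese [([280.0, 166.0, 320.0, 206.0], 0.66), ([390.0, 225.0, 446.0, 275.0], 0.51)]
top pail []
top brush [([190.0, 298.0, 212.0, 380.0], 0.59)]
0.75
```

View pics/scene0.png

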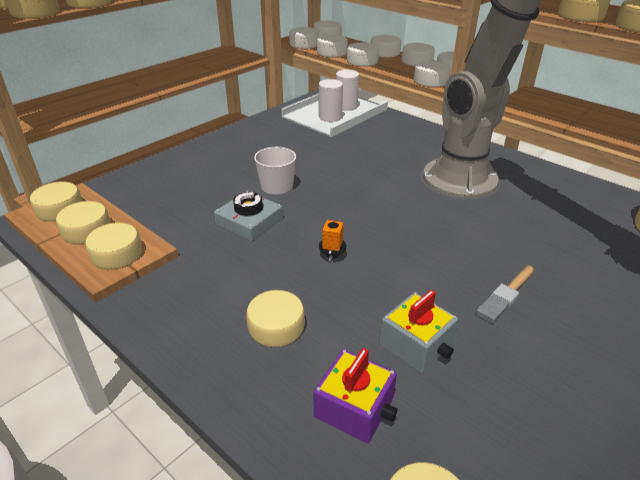

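View pics/top0.png

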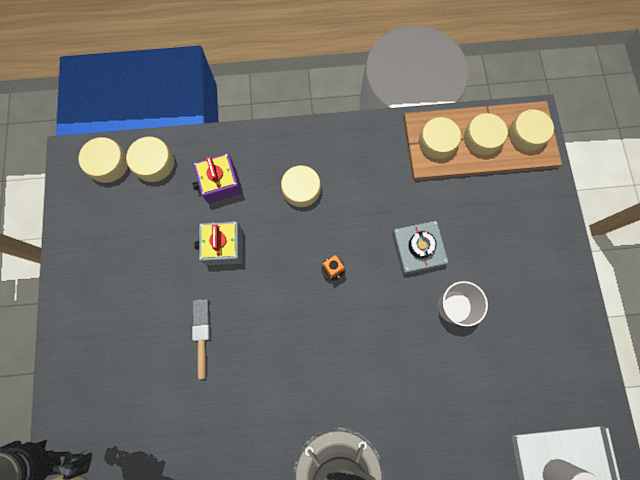

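View pics/wrist0.png

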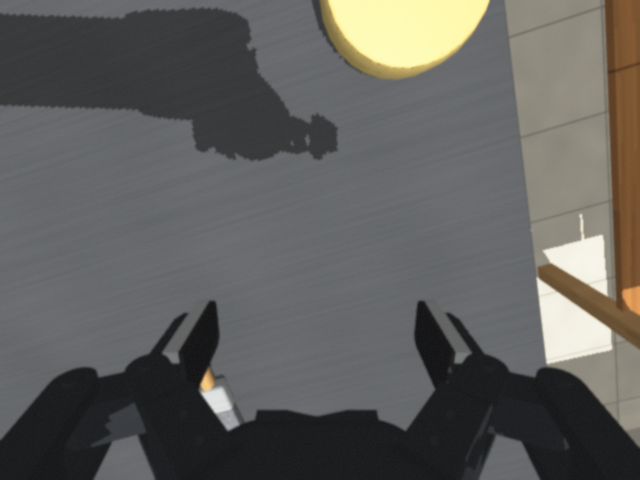

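The pictures show the grey isolator at top (219,241), the purple decoy at (215,175), the beacon at (333,267) and the socket at (423,244). I'll zoom in and compute rough positions.

```bash
cat > h.py <<'E'
from plant import *
import cv2,numpy as np
from scipy.spatial.transform import Rotation as R
def px2w(P,u,v,z):
    K=P["K"];T=P["world_to_cam"]
    d=T[:3,:3].T@np.linalg.solve(K,[u,v,1]); o=-T[:3,:3].T@T[:3,3]
    return o+d*(z-o[2])/d[2]
def w2px(P,p):
    c=P["world_to_cam"][:3,:3]@np.asarray(p,float)+P["world_to_cam"][:3,3]; q=P["K"]@c; return q[:2]/q[2]
def down(a): # tool x at angle a in world, z down
    x=np.array([np.cos(a),np.sin(a),0]);z=np.array([0,0,-1.]);y=np.cross(z,x)
    return R.from_matrix(np.c_[x,y,z]).as_rotvec()
def shot(c,n):
    P=camera_params(c);im=get_image(c);cv2.imwrite(f"pics/{n}.png",im[:,:,::-1]);return P,im
E
python3 - <<'E'
from h import *
P=camera_params("top")
for n,u,v,z in [("iso",219,239,118),("beacon",334,266,84),("socket",423,244,66),("pail",463,303,90)]:
    print(n,px2w(P,u,v,z).round())
im=cv2.imread("pics/top0.png")
t=[cv2.resize(im[y-30:y+30,x-30:x+30],(390,390),interpolation=cv2.INTER_CUBIC) for x,y in [(218,243),(334,266)]]
cv2.imwrite("pics/crop.png",np.hstack(t))
q=np.array(current_q());print(q)
Rm=R.from_rotvec(current_orientation()).as_matrix();print(Rm.round(3))
W=camera_params("wrist")["world_to_cam"];o=-W[:3,:3].T@W[:3,3]
print("cam in tool",Rm.T@(o-current_tcp_pos()), (Rm.T@W[:3,:3].T).round(3).tolist())
E
```

```text
iso [586. 239. 118.]
beacon [499. -39.  84.]
socket [ 538. -275.   66.]
pail [ 376. -345.   90.]
[-1.31472006  0.31082867  0.01398716  1.51145269 -0.00441575  1.31922909
 -0.02720495]
[[ 0.293  0.956  0.   ]
 [ 0.956 -0.293  0.   ]
 [ 0.    -0.    -1.   ]]
cam in tool [-1.26933537e-01 -8.03411433e+01 -1.43725208e+02] [[1.0, 0.0, 0.0], [-0.0, 0.95, 0.312], [-0.0, -0.312, 0.95]]
```

View pics/crop.png

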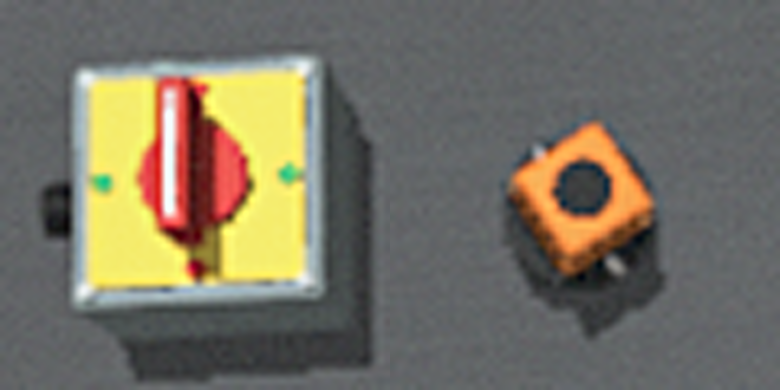

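```bash
python3 - <<'E'
from h import *
move_ptp([586,239,215],down(-np.pi/2))
print(current_clock(),np.round(current_q(),2),current_tcp_pos(),current_finger_gap())
P,im=shot("wrist","iso1")
np.save("P_iso1.npy",P,allow_pickle=True)
for d in silhouettes("wrist","isolator_grip"):
    print(d["p"],d["extent"])
E
```

```text
2.6083 [-0.82  0.55  0.67  1.31 -0.34  1.39 -1.74] [585.32808918 240.66427401 214.83563834] 0.9997312834775233
```

View pics/iso1.png

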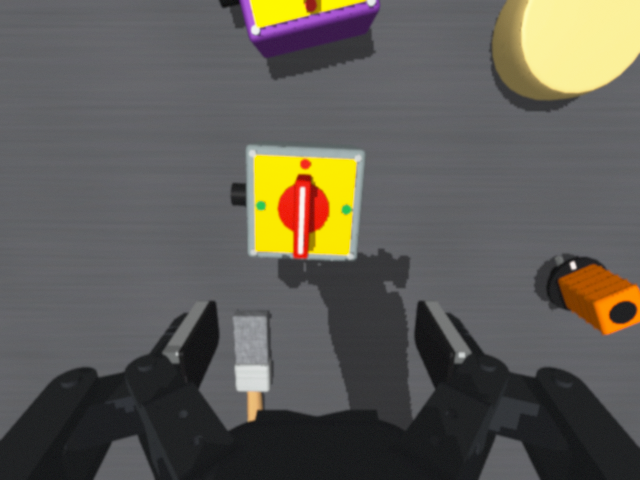

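The wrist picture shows the grey isolator with its white line running from about (303,185) to (301,257), red dots above and below, green dots at (261,206) and (346,210).

```bash
python3 - <<'E'
from h import *
P=np.load("P_iso1.npy",allow_pickle=True).item()
im=cv2.imread("pics/iso1.png")
hsv=cv2.cvtColor(im,cv2.COLOR_BGR2HSV)
m=((hsv[...,1]<60)&(hsv[...,2]>190)); m2=np.zeros_like(m);m2[170:265,292:312]=m[170:265,292:312]
v,u=np.nonzero(m2);print(len(u),u.min(),u.max(),v.min(),v.max())
W=np.array([px2w(P,a,b,118) for a,b in zip(u,v)])[:,:2]
(c,sz,an)=cv2.minAreaRect(W.astype(np.float32));print("line",c,sz,an)
d=np.linalg.svd(W-W.mean(0))[2][0];print(W.mean(0),np.degrees(np.arctan2(d[1],d[0])))
# yellow plate at z~72
y=((abs(hsv[...,0].astype(int)-28)<6)&(hsv[...,1]>180)&(hsv[...,2]>150)).astype(np.uint8);y[:140]=0;y[:,:240]=0;y[:,380:]=0;y[270:]=0
pts=cv2.findNonZero(y).reshape(-1,2)
W=np.array([px2w(P,a,b,73) for a,b in pts])[:,:2].astype(np.float32);print("plate",cv2.minAreaRect(W))
E
```

```text
266 299 304 188 253
line (597.0460815429688, 251.95034790039062) (2.9592323303222656, 49.36107635498047) 87.55148315429688
[598.36774887 251.89251943] 177.71843269209498
plate ((597.28466796875, 251.70672607421875), (83.26348876953125, 83.20905303955078), 87.56629180908203)
```

```bash
python3 - <<'E'
from h import *
c=[597.2,251.8]; a0=np.radians(-92.4)
move_ptp(c+[150],down(a0))
movel(c+[88],max_speed=120)
print(current_ft_force())
gripper_close(40)
print("gap",current_finger_gap(),current_ft_force(),current_torque(),current_clock())
for k in [30,60,90]:
    movel(c+[88],down(a0+np.radians(k)),max_speed=100)
    print(k,current_clock(),np.round(current_ft_force(),1),np.round(current_torque(),2),np.round(current_q(),2))
shot("wrist","iso2")
E
```

```text
[1.23359536 0.34097421 1.23822418]
gap 0.1308544586176846 [-0.76683366  0.40023806  1.47655447] [ 0.05342932  0.0666054  -0.03999652] 4.4083
30 5.0833 [0.5 0.3 2.3] [ 0.06  0.16 -0.03] [-0.74  0.65  0.5   1.43 -0.33  1.14 -1.28]
60 5.7583 [-0.1 -0.3  2.4] [-0.08  0.05  0.03] [-0.67  0.63  0.38  1.42 -0.25  1.13 -0.81]
90 6.4333 [ 0.5 -0.8  3.6] [-0.03 -0.13  0.05] [-0.59  0.62  0.26  1.42 -0.17  1.12 -0.35]
```

View pics/iso2.png

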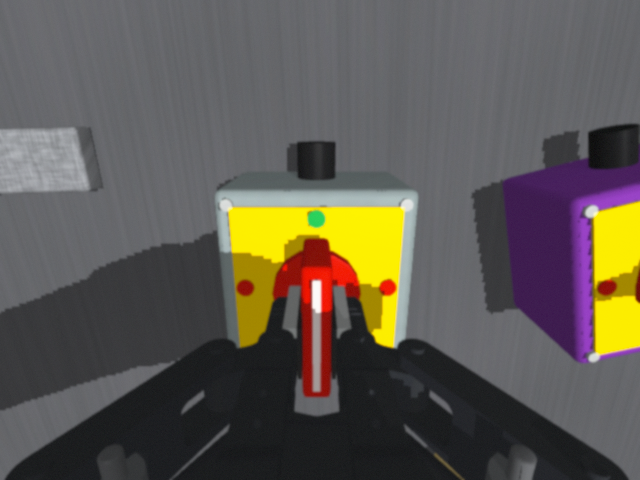

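The bar now lies along the green dot (316,219), so the isolator is off. I'll release it, back off and go to look at the beacon.

```bash
python3 - <<'E'
from h import *
open_gripper()
movel([597.2,251.8,185],max_speed=200)
shot("wrist","iso3")
move_ptp([499,-39,190],down(np.radians(29)))
print(current_clock(),np.round(current_q(),2),current_tcp_pos(),current_orientation())
P,im=shot("wrist","b1")
np.save("P_b1.npy",P,allow_pickle=True)
print([(d["p"],d["extent"]) for d in find_in("wrist","beacon_center")])
a=cv2.resize(cv2.imread("pics/iso3.png"),(400,300));b=cv2.resize(cv2.imread("pics/b1.png"),(400,300));cv2.imwrite("pics/ib.png",np.hstack([a,b]))
E
```

```text
9.05 [-0.2   0.24  0.3   1.72 -0.08  1.19  0.62] [499.29601381 -37.57036851 189.52306361] [-3.04008562e+00 -7.88599739e-01  3.79689134e-04]
[(0.66, [288.0, 183.7, 352.3, 257.1])]
```

View pics/ib.png

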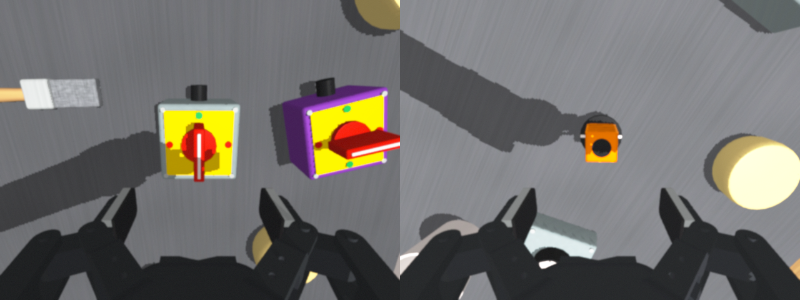

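View pics/b1.png

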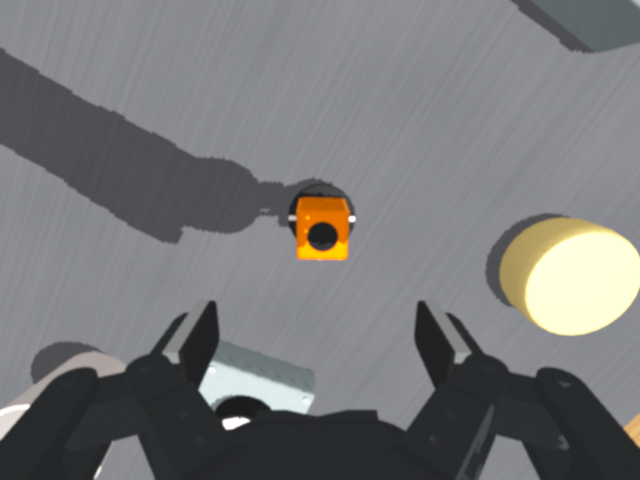

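The isolator stays off after release. The beacon's top disc is at (322,237), with white marks at (292,218) and (353,218), so it lies along the tool x direction.

```bash
python3 - <<'E'
from h import *
P=np.load("P_b1.npy",allow_pickle=True).item()
im=cv2.imread("pics/b1.png")
cv2.imwrite("pics/b1z.png",cv2.resize(im[170:280,262:382],None,fx=5,fy=5,interpolation=cv2.INTER_CUBIC))
hsv=cv2.cvtColor(im,cv2.COLOR_BGR2HSV)
dark=((hsv[...,2]<60)).astype(np.uint8); dark[:222]=0;dark[252:]=0;dark[:,:305]=0;dark[:,340:]=0
v,u=np.nonzero(dark);print("disc",u.mean(),v.mean(),px2w(P,u.mean(),v.mean(),84))
w=((hsv[...,1]<60)&(hsv[...,2]>170))
c=[]
for sl in [(285,298),(347,360)]:
    m=np.zeros_like(w);m[208:228,sl[0]:sl[1]]=w[208:228,sl[0]:sl[1]]
    v,u=np.nonzero(m);p=px2w(P,u.mean(),v.mean(),30);c.append(p);print("mark",u.mean(),v.mean(),p,len(u))
d=c[1]-c[0];print((c[0]+c[1])/2,np.linalg.norm(d),np.degrees(np.arctan2(d[1],d[0])))
o=((abs(hsv[...,0].astype(int)-13)<9)&(hsv[...,1]>180)&(hsv[...,2]>120))
for r in [205,215,225,235,245,255]:
    x=np.nonzero(o[r,280:370])[0]+280;print(r,x.min(),x.max())
Q=P
p=[px2w(P,x,259,84) for x in (297,348)];print(p)
E
```

```text
disc 322.15944881889766 234.78740157480314 [503.25044708 -36.03811425  84.        ]
mark 292.2307692307692 217.5 [480.40430928 -49.67502687  30.        ] 26
mark 351.9230769230769 218.56410256410257 [528.76910302 -23.89735272  30.        ] 39
[504.58670615 -36.7861898   30.        ] 54.80549021351609 28.056913730936422
205 297 346
215 297 348
225 296 348
235 296 347
245 297 347
255 297 346
[array([495.80839795, -63.04137464,  84.        ]), array([530.77332906, -43.56785106,  84.        ])]
```

View pics/b1z.png

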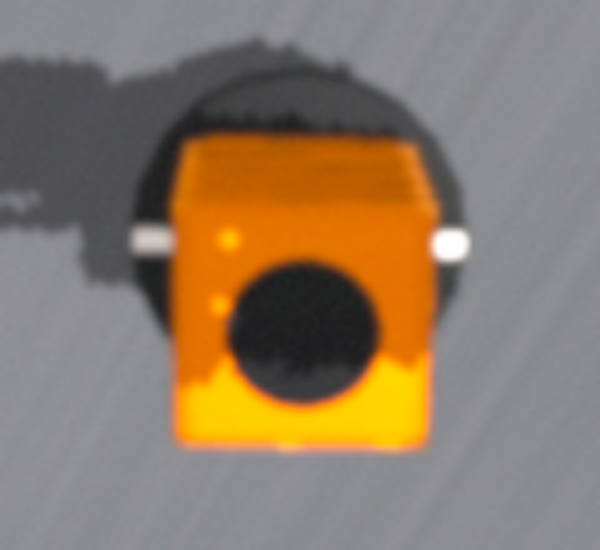

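```bash
python3 - <<'E'
from h import *
move_ptp([538,-275,170],down(np.radians(14)))
print(current_clock(),np.round(current_q(),2),current_tcp_pos())
P,im=shot("wrist","s1")
np.save("P_s1.npy",P,allow_pickle=True)
E
```

```text
10.1 [ 0.13  0.48  0.46  1.46 -0.22  1.25  0.86] [ 539.07994196 -272.09014912  169.82503131]
```

View pics/s1.png

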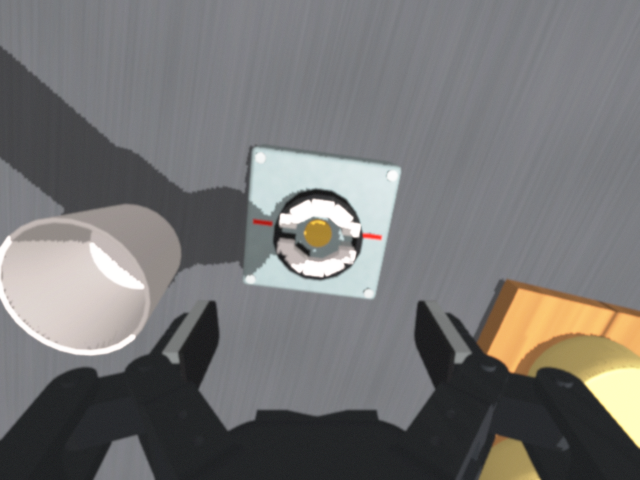

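The socket ring is centred near (318,233), with red marks at (262,222) and (372,237). Zooming and fitting it.

```bash
cat > fit.py <<'E'
from h import *
import sys
def fit(n):
    P=np.load(f"P_{n}.npy",allow_pickle=True).item()
    im=cv2.imread(f"pics/{n}.png")
    hsv=cv2.cvtColor(im,cv2.COLOR_BGR2HSV)
    red=((hsv[...,0]<8)|(hsv[...,0]>172))&(hsv[...,1]>120)&(hsv[...,2]>90)
    red[:205]=0;red[255:]=0
    c=[]
    for a,b in [(245,278),(355,390)]:
        m=np.zeros_like(red);m[:,a:b]=red[:,a:b];v,u=np.nonzero(m)
        W=np.array([px2w(P,x,y,40.5)[:2] for x,y in zip(u,v)]);c.append(W.mean(0));print("red",u.mean(),v.mean(),W.mean(0),len(u))
    d=c[1]-c[0];print("mid",(c[0]+c[1])/2,np.linalg.norm(d),np.degrees(np.arctan2(d[1],d[0])))
    scr=[(260.5,157.5),(392,175.5),(250,281),(369,294)]
    W=np.array([px2w(P,x,y,41)[:2] for x,y in scr]);print("screws",W.tolist(),W.mean(0))
    return P,im
P,im=fit("s1")
cv2.imwrite("pics/s1z.png",cv2.resize(im[180:290,240:400],None,fx=5,fy=5,interpolation=cv2.INTER_CUBIC))
E
python3 fit.py; python3 -c "
from h import *
print(current_tcp_pos())"
```

```text
red 262.1547619047619 222.0952380952381 [ 494.6090322  -280.32506985] 84
red 370.9054054054054 235.95945945945945 [ 585.62686489 -269.75041705] 74
mid [ 540.11794854 -275.03774345] 91.63006684127518 6.627038838100443
screws [[483.02529241887, -229.11642649464062], [586.9171000148413, -217.20641834471178], [494.9443441851914, -335.37940402125764], [599.7811259180762, -321.9269496388796]] [ 541.16696563 -275.90729962]
[ 539.3818378  -271.43102795  170.00252075]
```

View pics/s1z.png

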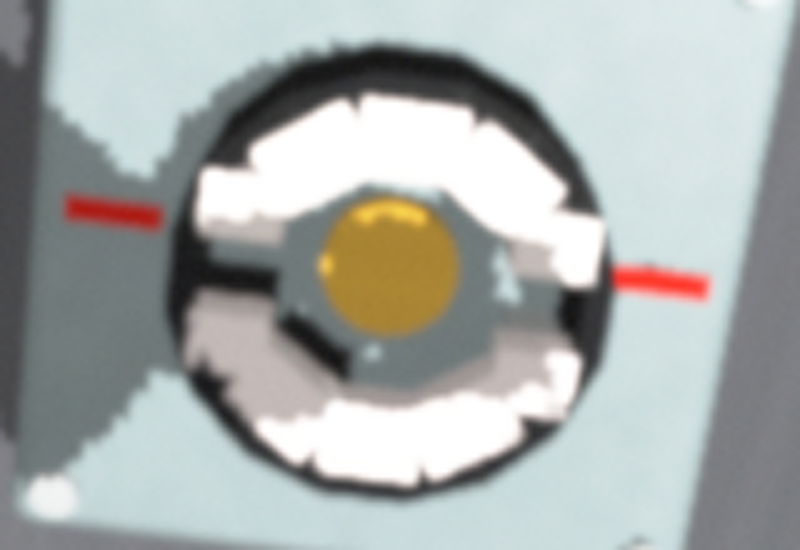

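```bash
cat >> h.py <<'E'
def servo(p,a,speed=60,tol=0.5,n=4,log=True):
    """movel, then correct command by measured steady error"""
    p=np.array(p,float);cmd=p.copy()
    for i in range(n):
        movel(cmd.tolist(),down(a),max_speed=speed);pause(0.15)
        e=p-current_tcp_pos()
        Rm=R.from_rotvec(current_orientation()).as_matrix()
        if log:print("servo",i,e.round(2),np.degrees(np.arctan2(Rm[1,0],Rm[0,0])).round(2),"tilt",Rm[:2,2].round(4))
        if np.abs(e).max()<tol:break
        cmd=cmd+e
    return cmd
E
python3 - <<'E'
from h import *
P=np.load("P_s1.npy",allow_pickle=True).item()
for z in (60,66):print(px2w(P,317.8,234.5,z))
print("brass",px2w(P,317.7,233,25))
move_ptp([504.4,-36.9,120],down(np.radians(28.5)))
cmd=servo([504.4,-36.9,90],np.radians(28.5),speed=120)
print(cmd,current_clock())
shot("wrist","b2")
E
```

```text
[ 540.39095929 -273.42334542   60.        ]
[ 539.88805797 -271.56506234   66.        ]
brass [ 542.89400324 -282.93289177   25.        ]
servo 0 [-0.98  0.71 -0.9 ] 28.44 tilt [ 0.002  -0.0003]
servo 1 [ 0.9  -0.8   0.75] 28.51 tilt [0.0003 0.    ]
servo 2 [0.11 0.09 0.18] 28.5 tilt [-0.0001  0.    ]
[504.31571788 -36.98983662  89.85290624] 12.4667
```

View pics/b2.png

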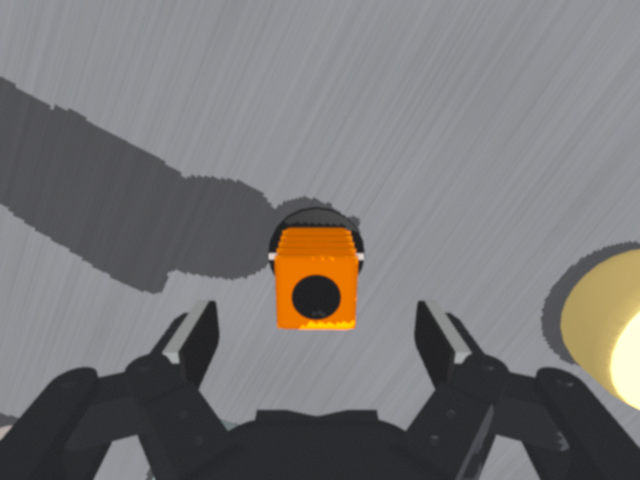

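```bash
python3 - <<'E'
from h import *
a=np.radians(28.5)
movel([504.4,-36.9,38],down(a),max_speed=100);pause(0.4)
print(current_tcp_pos(),current_ft_force(),current_clock())
gripper_close(60)
print("gap",current_finger_gap(),current_ft_force(),current_tcp_pos())
movel([504.4,-36.9,175],down(a),max_speed=150);pause(.4)
print(current_ft_force(),current_finger_gap(),current_clock())
p=current_tcp_pos();P,im=shot("wrist","b3");np.save("P_b3.npy",P,allow_pickle=True);print(p)
shot("scene","b3s")
move_ptp([540.8,-275.2,165],down(np.radians(6.7)));pause(.5)
print(np.round(current_q(),2),current_tcp_pos(),current_clock())
P,im=shot("wrist","s2");np.save("P_s2.npy",P,allow_pickle=True)
P,im=shot("scene","s2s");cv2.imwrite("pics/s2sz.png",cv2.resize(im[100:260,170:370,::-1],None,fx=3.5,fy=3.5,interpolation=cv2.INTER_CUBIC))
E
```

```text
[504.65712322 -36.89782515  38.35106402] [-0.38767448  0.23900791  0.0585463 ] 13.5833
gap 0.45988952051201404 [0.19209175 0.11011423 1.29422325] [504.64838745 -36.95243986  38.14418228]
[-0.07047277 -0.1809419  -0.61733008] 0.46216650136922227 15.5333
[504.265483   -36.940268   174.71677207]
[ 0.08  0.51  0.55  1.47 -0.27  1.24  0.77] [ 540.88047011 -274.87245928  165.1203345 ] 17.0917
```

View pics/b3.png

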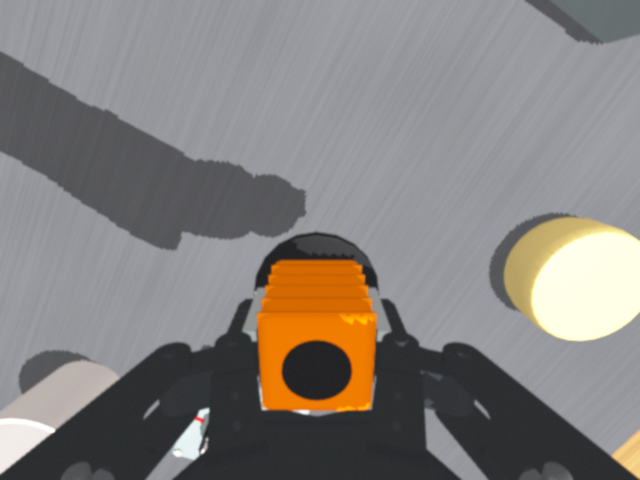

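View pics/s2.png

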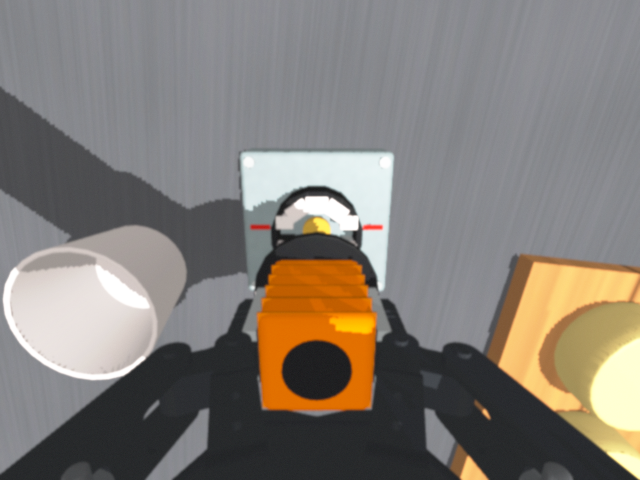

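View pics/s2sz.png

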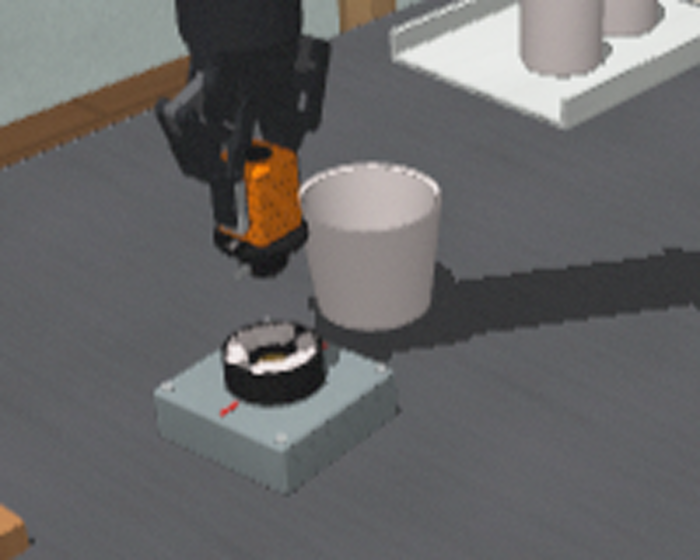

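The beacon is held squarely, with its disc at (316,370). The red marks are level at (260,227) and (372,227). Checking the numbers.

```bash
python3 - <<'E'
from h import *
P=np.load("P_s2.npy",allow_pickle=True).item()
im=cv2.imread("pics/s2.png");hsv=cv2.cvtColor(im,cv2.COLOR_BGR2HSV)
red=((hsv[...,0]<8)|(hsv[...,0]>172))&(hsv[...,1]>120)&(hsv[...,2]>90)
c=[]
for a,b in [(245,272),(360,388)]:
    v,u=np.nonzero(red[215:240,a:b]);u=u+a;v=v+215;p=px2w(P,u.mean(),v.mean(),40.5);c.append(p);print(u.mean(),v.mean(),p,len(u))
d=c[1]-c[0];print((c[0]+c[1])/2,np.linalg.norm(d),np.degrees(np.arctan2(d[1],d[0])))
sc=[px2w(P,u,v,41) for u,v in((248.5,161.5),(385.5,161.5))]
print(sc)
t=current_tcp_pos();dk=hsv[345:395,275:360,2]<60;v,u=np.nonzero(dk);u=u.mean()+275;v=v.mean()+345
b=px2w(P,u,v,t[2]+46);print("disc",u,v,b,"tcp",t)
cv2.imwrite("pics/s2z.png",cv2.resize(im[140:300,220:420],None,fx=4,fy=3.75,interpolation=cv2.INTER_CUBIC))
E
```

```text
260.0131578947368 226.52631578947367 [ 494.77647122 -280.22923323   40.5       ] 76
372.14084507042253 226.64788732394365 [ 585.97201155 -269.5309946    40.5       ] 71
[ 540.37424138 -274.88011391   40.5       ] 91.82090657850993 6.690843307309543
[array([ 482.57009332, -228.95144392,   41.        ]), array([ 587.2859119, -216.5519864,   41.       ])]
disc 316.23901764095467 369.6115530958146 [ 540.67006795 -275.52422925  211.06117876] tcp [ 540.80451079 -275.15937098  165.06117876]
```

View pics/s2z.png

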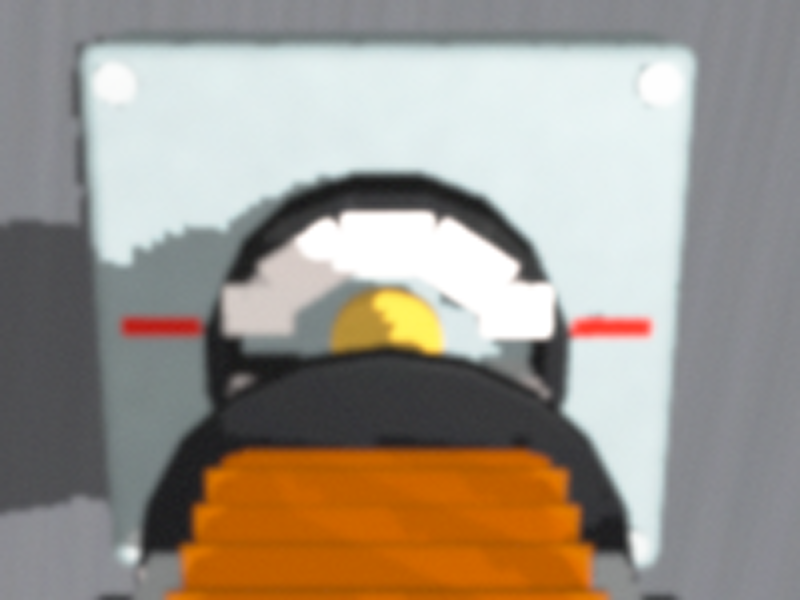

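```bash
python3 - <<'E'
from h import *
a=np.radians(6.7);c=[540.5,-274.9]
movel(c+[108],down(a),max_speed=100);pause(.3)
f0=np.array(current_ft_force());print(f0)
for z in [101,97,93.5,90,87,84.5,82.5]:
    movel(c+[z],down(a),max_speed=40);pause(.1)
    f=np.array(current_ft_force())-f0
    print(z,current_tcp_pos().round(2),f.round(1),np.round(current_torque(),2),current_clock())
    if np.linalg.norm(f)>16:print("STOP");break
shot("wrist","i1")
P,im=shot("scene","i1s");cv2.imwrite("pics/i1sz.png",cv2.resize(im[100:260,170:370,::-1],None,fx=3.5,fy=3.5,interpolation=cv2.INTER_CUBIC))
E
```

```text
[0.65699306 0.30113757 0.77061312]
101 [ 540.46 -274.88  100.86] [-1.4 -0.3 -1.6] [-0.03 -0.02 -0.03] 18.6333
97 [ 540.45 -274.88   96.92] [ 0.4 -0.8 -1.5] [-0.02 -0.04 -0.04] 18.9833
93.5 [ 540.48 -274.89   93.43] [-0.7 -0.2 -1.2] [-0.04  0.03  0.03] 19.3333
90 [ 541.04 -275.26   90.55] [-0.3 -0.4  0.3] [-0.09 -0.22 -0.03] 19.6833
87 [ 540.99 -275.25   87.44] [ 1.  -0.9  1.7] [-0.16 -0.23  0.01] 20.0333
84.5 [ 541.01 -275.21   84.89] [ 0.4 -0.6  3.7] [-0.21 -0.33 -0.05] 20.3833
82.5 [ 540.99 -275.22   82.97] [ 1.6 -1.2  4.5] [-0.2  -0.38 -0.02] 20.7333
```

View pics/i1sz.png

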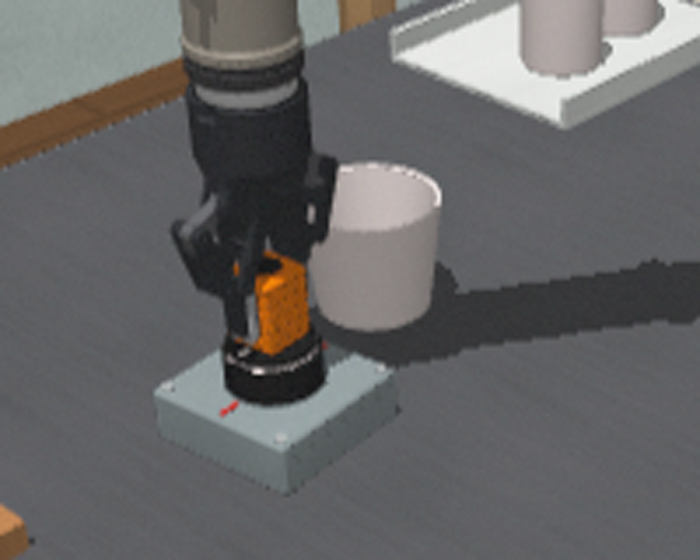

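View pics/i1.png

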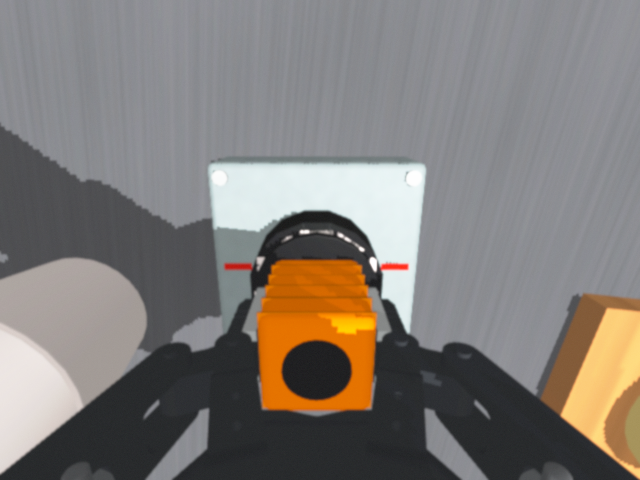

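The pins are seated and the spring force is building at about 6 N. Pushing down a little further, then twisting clockwise.

```bash
python3 - <<'E'
from h import *
a=np.radians(6.7);c=[540.5,-274.9]
def rep(k):
    Rm=R.from_rotvec(current_orientation()).as_matrix()
    print(k,"ang",np.degrees(np.arctan2(Rm[1,0],Rm[0,0])).round(2),current_tcp_pos().round(2),np.round(current_ft_force(),1),np.round(current_torque(),2),round(current_finger_gap(),3),round(current_clock(),2))
movel(c+[81],down(a),max_speed=40);pause(.3);rep("down")
for k in [15,30,45,60,75,85,90]:
    movel(c+[81],down(a-np.radians(k)),max_speed=60);pause(.1);rep(k)
    if abs(current_torque()[2])>1.5:print("STOP");break
shot("wrist","t1")
P,im=shot("scene","t1s");cv2.imwrite("pics/t1sz.png",cv2.resize(im[100:260,170:370,::-1],None,fx=3.5,fy=3.5,interpolation=cv2.INTER_CUBIC))
E
```

```text
down ang 6.7 [ 540.99 -275.2    81.64] [ 1.2 -0.1  4.7] [-0.19 -0.33 -0.03] 0.458 21.38
15 ang -8.29 [ 540.57 -274.97   81.6 ] [0.3 0.5 6. ] [-0.04 -0.1   0.03] 0.464 21.89
30 ang -23.27 [ 540.53 -274.88   81.61] [ 0.8 -0.5  5.7] [-0.07 -0.11  0.12] 0.462 22.4
45 ang -38.27 [ 540.51 -274.81   81.6 ] [ 0.3 -0.1  6.9] [-0.02 -0.11  0.17] 0.464 22.91
60 ang -53.26 [ 540.5  -274.69   81.59] [-0.2 -0.5  7. ] [-0.   -0.08  0.18] 0.462 23.42
75 ang -68.25 [ 540.54 -274.66   81.61] [ 0.1 -0.2  5.9] [-0.02 -0.11  0.2 ] 0.462 23.93
85 ang -78.24 [ 540.56 -274.57   81.6 ] [0.3 0.6 7.3] [ 0.03 -0.08  0.22] 0.467 24.35
90 ang -83.24 [ 540.59 -274.55   81.62] [ 0.9 -0.2  7.5] [ 0.02 -0.08  0.2 ] 0.461 24.7
```

View pics/t1sz.png

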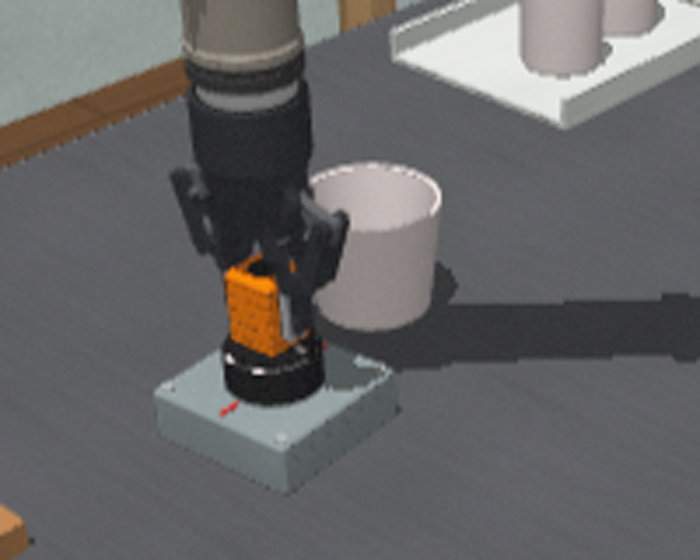

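View pics/t1.png

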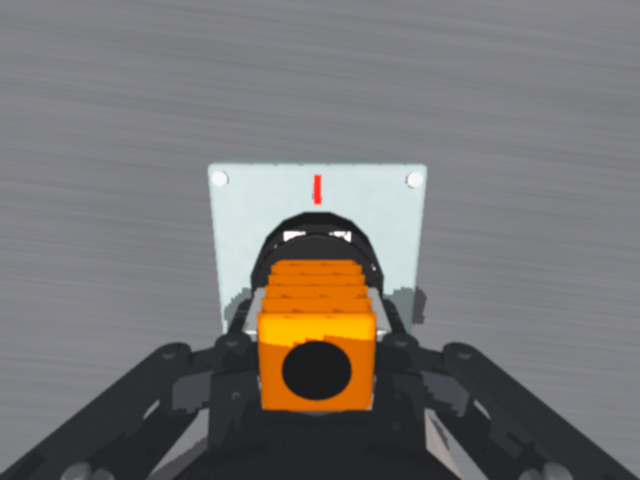

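The beacon is a quarter turn round, with the reaction moment rising from about 0 to 0.2 N m. I'll nudge it to feel the stop and check the isolator.

```bash
python3 - <<'E'
from h import *
a=np.radians(6.7);c=[540.5,-274.9]
movel(c+[81],down(a-np.radians(93)),max_speed=60);pause(.6)
Rm=R.from_rotvec(current_orientation()).as_matrix()
print(np.degrees(np.arctan2(Rm[1,0],Rm[0,0])),current_tcp_pos(),np.mean([current_ft_force() for _ in range(5)],0),np.mean([current_torque() for _ in range(5)],0),current_finger_gap(),np.abs(current_qvel()).max(),current_clock())
P,im=shot("top","f");cv2.imwrite("pics/fz.png",cv2.resize(im[130:330,170:500,::-1],None,fx=2.4,fy=2.4,interpolation=cv2.INTER_CUBIC))
shot("wrist","f2")
E
```

```text
-86.0868417608566 [ 540.60016864 -274.53631083   81.62892709] [ 0.87898635 -0.42131325  7.71305213] [-0.00959143 -0.0744359   0.87050857] 0.4670745767905093 0.0013315426418168187 25.65
```

View pics/fz.png

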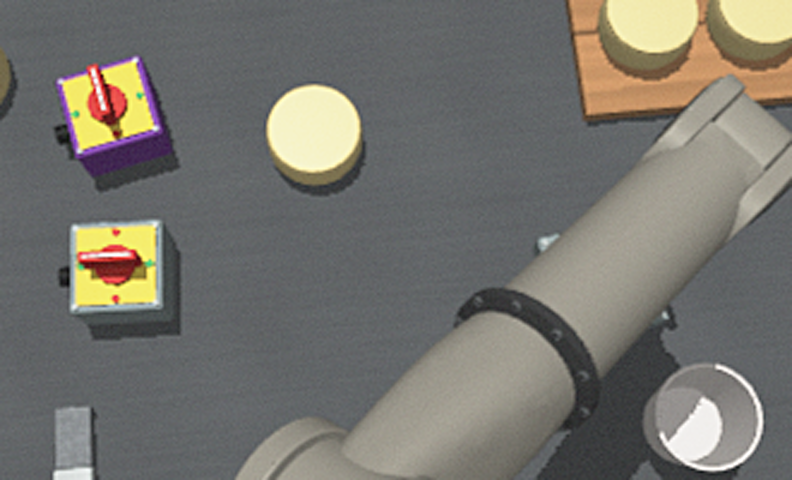

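View pics/f2.png

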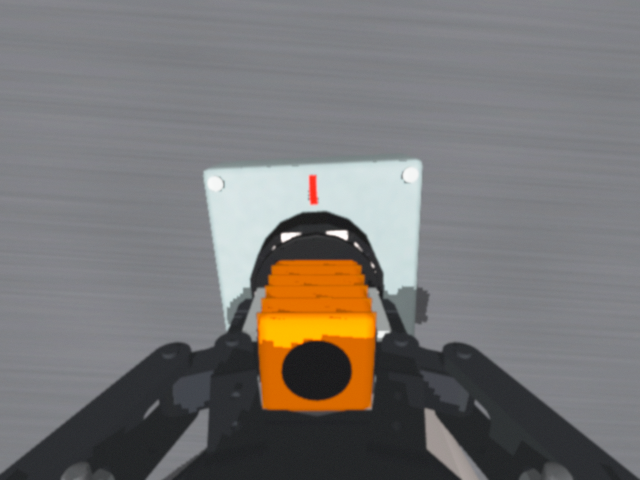

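The moment jumped to 0.87 N m, so the stop is reached. The top view shows the grey isolator's bar along the green dots (crop, at about 110,260), with the cheese, the pail and the part of the brush in the crop where they were. Handing in.

```bash
python3 - <<'E'
from h import *
finish_job();print(current_clock())
E
```

```text
the job is handed in; nothing more can be done
the job is handed in; nothing more can be done
```

I turned the isolator to off, then put the beacon in the socket, pushed it down, twisted it clockwise to the stop, and handed in while still holding it. Hand-in was at about 25.7 s of the 72 s allowed. It reported no verdict.

**Last checks before handing in:**
- **Isolator:** in the top picture its bar lies along the green dots.
- **Beacon height:** its centre was about 34.5 mm above the socket mouth, calculated from the tool height. The spring pushed back with about 7.7 N.
- **Beacon turn:** the tool had turned about 92.8° from the slot direction. The reaction moment jumped from 0.2 to 0.87 N m, which shows it was against the stop.
- **Beacon position:** the tool was within about 0.5 mm of the estimated socket axis. The grip was set to 60 N and the arm was at rest.
- **Bystanders:** the cheese and pail looked unmoved in the last top picture. Only part of the brush was in the crop I checked, and that part looked unmoved.

No check failed. Two things disagreed along the way:
- **Socket estimates:** an early one, using the ring outline at rim height, was about 4 mm off the others. I had seen the lower side of the ring wall. I used a second picture, taken with the arm settled, instead.
- **Tool position:** readings taken straight after a move lagged by 1–3 mm, so I paused before measuring.

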